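# Lay the punch box down in its tool case and shut the lid

## Task

Pack the wooden punch box away: first raise the half-open lid of the tool case until its folding stay locks. Then slide the box, which stands on end, against the nearer bearer and tip it over away from the robot, so that it lies squarely across both bearers with its slide-in lid facing up. Then press the knee of the stay down to unlock it and lower the lid until it is fully shut, without slamming it, leaving the steel bar in the case and everything on the bench where they are.

Things in the scene. Friction and masses are not known exactly. Their poses are not given: they have to be found in the camera images.
- case: plywood tool case fixed to the bench, 296 x 220 mm, with a deep hinged lid. Origin: centre of its underside, on the bench. x: along its length, away from the robot; y: towards the lid's free long side (robot's left), away from the hinged side; z: up. Base walls 8 mm thick, rim 40 mm high; inside floor at z = 8 mm
- near_bearer (a point): middle of the top of the nearer of two wooden bearers, each 20 mm wide and 12 mm high (top at z = 20 mm), fixed across the whole inside width of the case: this one spans x = -22 to -2 mm in the case's frame and is the stop for the box's base
- far_bearer (a point): middle of the top of the farther bearer (x = 32 to 52 mm in the case's frame)
- hinge (a point): middle of the lid's hinge line, which runs along the case's x at y = -110 mm, z = 40 mm. The lid: plywood, 0.36 kg, 72 mm high outside, 66 mm inside, walls 8 mm; it covers the base exactly and its top is at z = 112 mm when shut
- lid (a joint): opening angle of the lid: 0 = shut, about 1.30 rad (75 deg) at the start, 1.57 = upright. Its stiff hinges (0.5 N m) hold it where it is left. Its folding stay stops it at 1.593
- knee (a joint): fold of the stay: 0 = folded up (lid shut), about 1.8 at the start, 2.774 = links in one line (lid at 1.593), 2.934 = locked: a spring has put the knee 9 deg past straight onto its stop, up and away from the hinge; the lid then cannot be lowered. To unlock press the knee down and towards the hinge (5 to 12 N; the lid first lifts slightly). Let go below 2.3 it stays; above 2.45 it springs back
- lid_edge (a point): middle of the lid's free long edge, outer corner of its rim (220 mm from the hinge line, at the case's x = 0). With the lid up it is the high edge that faces the inside of the case; press it towards the hinge side (-y) to raise the lid
- lid_top (a point): point on the outside of the lid's top panel, 190 mm from the hinge side, 72 mm off the rim plane, at the case's x = 0; press here, first from behind and then from above, to lower the lid
- stay_knee (a point): middle of the stay's knee: a steel barrel 18 mm across, 22 mm long, along the case's x (this point at x = 125 mm), just inside the far end wall. The stay's two flat links are 82 mm each and swing in a plane across the case. Locked, the knee is 46 mm from the hinge line (in y) at z = 87 mm; at lid angle 1.50, unlocked, 31 and 68 mm; at 1.30, 26 and 59 mm
- box_center (a point): centre of the closed wooden punch box, 80 (x) x 100 (y) x 130 mm (z), 0.55 to 1 kg, standing on end on the case's floor before the nearer bearer; its x points away from the robot. Its top is at z = 138 mm, so the lid cannot shut over it; too wide to grip. Friction on the floor 0.3 to 0.4: pushed lower than about 80 mm above the bench it slides, pushed near its top it tips
- box_lid (a point): centre of the punch box's light-coloured slide-in lid, on the box's -x face (40 mm from its centre), which looks to the robot at the start
- parallel: bystander: ground steel bar, 150 x 18 x 14 mm, lying on both bearers along the case's left wall, opposite the hinge; leave it
- die_set: bystander on the left: die set with two pillars, 140 x 100 x 142 mm, origin under its centre; leave it
- v_block: bystander on the left: steel V-block, 75 x 55 x 50 mm, origin under its centre; leave it
- punch_holder: bystander on the right: turned steel punch holder, 80 mm across, 95 mm tall; leave it
- die_ring: bystander on the right: steel die ring, 92 mm across, 30 mm high; leave it
- punch_tray: bystander on the right: open wooden tray of punches, 200 x 140 x 55 mm; leave it
- mallet: bystander on the far left: hammer, 260 mm long, lying flat; leave it
- drawings: bystander on the right: pile of paper, 210 x 300 x 18 mm; leave it
There are look-alikes about, which are no part of the job. What is meant by the part that bears box_center is not blue, and is the larger of those in its own colour.

How it is judged (in metres and radians):
On the way, in this order (a step that is already met when the one before it is completed fails the run):
1. the lid is up and its stay locked (value of joint knee above 2.86 rad and angle between box_center's own z axis and vertical below 0.3 rad), for 0.2 s.
2. with the stay still locked, the box lies across both bearers, its slide-in lid up (value of joint knee above 2.86 rad and height (world z) of box_lid above 0.094 m and angle between box_center's own z axis and vertical above 1.45 rad and x of box_center in the frame of case between -0.012 and 0.042 m and linear speed of punch_box below 0.03 m/s), for 0.2 s.
3. the knee of the stay is folded (value of joint knee below 2.5 rad), for 0.2 s.
At the end, for the whole second after the job is handed in: The lid is shut (within 0.03 rad). The punch box lies at rest and flat (within 4 deg) across both bearers, slide-in lid up (its face 94 to 105 mm above the bench), square to the case within 0.2 rad, its centre between 12 mm short of and 42 mm beyond the case's middle (value of joint lid below 0.03 rad and height (world z) of box_lid between 0.094 and 0.105 m and angle between box_center's own z axis and vertical between 1.5 and 1.64 rad and x of box_center in the frame of case between -0.012 and 0.042 m and angle between the y axis of box_center and the y axis of case, either way round below 0.2 rad and linear speed of punch_box below 0.02 m/s); the robot touches nothing.
It fails at once if the lid slams: faster than 2 rad/s in the last 0.3 rad (velocity of joint lid below -2 rad/s and value of joint lid below 0.3 rad).
It fails at once if the steel bar in the case is moved more than 15 mm (distance of parallel from where it was at the start of the episode above 0.015 m).
It fails at once if a thing on the bench is moved more than 20 mm (distance of any of die_set, v_block, punch_holder, die_ring, punch_tray, mallet, drawings from where it was at the start of the episode above 0.02 m).
It also fails if it takes over 67 s, if anything falls off the work surface, if the arm or the gripper's body presses on something with over 40 N, if the wrist force passes 120 N, or if a joint passes its speed limit or range.

## Robot

A 6-joint arm with a two-finger parallel gripper is mounted at the origin on the work surface. World frame = base frame: x ahead of the robot, y to its left, z up, the work surface at z = 0. Lengths are in mm, angles in rad, forces in N, time in s.
With the tool pointing down it reaches from about 350 to 875 mm from the base axis. Payload 4.2 kg.
Tool frame: the origin (TCP) lies between the finger pads; the fingertips stand 19 mm ahead of it and the grasp point (between the pads) is the TCP; y points along the fingers, z is the direction in which the jaws open and shut, and the axes are right-handed (so a half turn about y gives the same grasp; the last joint's range is limited). The gripper opens to 85 mm and grips with 20 to 120 N. Pads are 22 mm wide; open, the fingers measure 114 mm over their backs; the gripper's body (76 mm by 85 mm) begins 54 mm behind the grasp point. The pads swing forward as they close: fully open they stand 13 mm farther back than shut.
Start: joints at [-0.877, 0.385, 0.008, 0, -1.194, -0.259], TCP at [263.28, -566.818, 250.312] pointing down, gripper open.
Joint ranges: [-3.14, 3.14], [-1.21, 2.06], [-1.07, 1.41], [-3.16, 2.05], [-2.99, -0.16], [-3.1, 3.1]. Speed limits (rad/s): [2.79, 2.79, 3.14, 3.14, 3.14, 3.14].

## Interface

Orientations are given as a unit quaternion [x, y, z, w].
In Python, from bench import arm gives the robot as it stands.
- The arm moves only by the shell command python3 -m inch 'ROWS'. ROWS is JSON, a list of rows, each a list of 7 numbers: the opening, from 0 (shut) to 1 (fully open), then the shift along the tool's x, y, z in cm, then the turn, a rotation vector about the tool's x, y, z in degrees. A call has 1 to 20 rows; each row is the pose to reach, as a shift and turn from the pose commanded when the call began, along the tool's axes at that moment; what a row does not reach only later rows make up. A row lasts 1/12 s, in which the tool goes at most 41.7 mm and 7.16 degrees, less where a joint would pass 70% of its speed; a pose out of reach is approached as far as the arm can. A call with a gripper value outside its range is refused whole. The fingers move at their own pace and stop on an object; the grip force is fixed at half the most. Time passes only in rows, so rows that repeat a pose let the fingers close. It gives the time, the measured TCP pose, the force and the opening at its end, in the units of the state.
- arm.read_state(): the state, without advancing time (a new reading comes with each control period).
- arm.get_image(name): name is "scene" or "top" or "wrist"; returns the picture (480x640x3 uint8, red, green, blue); there is no depth.
- arm.camera_params(name): a dict with "fx", "fy", "cx", "cy" (pixels), "D" ([k1, k2, p1, p2, k3] as OpenCV has them; the pictures are not rectified), "rvec" (rotation vector, rad) and "tvec" (3), from world to camera coordinates, as OpenCV has them. Camera axes: x right, y down, z forward; pixel columns grow to the right and rows downward; lengths in mm; the calibration is good to about 2 mm. A picture is of the moment at which its call begins: read the wrist's pose just before it. camera_params takes no time and is no camera call; for the wrist camera it gives the pose at the moment of the call.
- arm.job_done(): hands the job in, once; it reports no verdict.
Trained networks look in the newest picture that a camera, given by its name, has taken for a name from the list of things; names that differ only in an ending like _2 or _b are one class to them, and where a whole thing is asked for, a point or a joint stands for the part that bears it (a point fixed in the world has none). Each returns a list of dicts, best first, with "conf" (0 to 1); they miss things now and then, are a little off and sometimes report something else, mostly with a low value. They report only what shows in the picture. A call takes as long as a camera call. They do not tell look-alikes from the thing itself.
- arm.masks_of(label, camera): "mask" (480x640 bool, what is visible of it) and "extent" ([left, top, width, height] in pixels, round what is visible of it).
The state is a dict: "clock": time; "joints": joint angles; "joint_vel": joint speeds; "joint_efforts": joint torques, N m; "position": TCP position; "ee_rot": TCP orientation; "contact_force": force on the tool from outside, world axes, zero at the start; "wrist_torque": the same for the moment, N m; "gripper_width": finger opening in mm.
Only numpy, scipy, OpenCV 4.12 (cv2) and the standard library are available. Lean on these libraries where they do the work, as an engineer would, in place of code of your own. Each camera call takes 0.05 s, during which the arm holds its last target.

## Working session

There is one attempt and no reset: what is moved stays moved. The work goes in short steps, Python scripts to look and compute and a shell command to move; the robot and the scene stay as the last step left them, time stands still between calls to the robot, and variables do not carry over. Pictures are saved under pics/ and viewed, and the job is handed in when it is done.

```bash
ls; mkdir -p pics
python3 - <<'E'
from bench import arm
import cv2
s=arm.read_state(); print(s)
for n in ("scene","top","wrist"):
    im=arm.get_image(n); cv2.imwrite(f"pics/{n}0.png",im[:,:,::-1])
    print(n,arm.camera_params(n))
E
```

```text
pics
{'clock': 0.0, 'joints': array([-8.77401689e-01,  3.85562557e-01,  6.61381719e-03, -5.05786679e-04,
       -1.19398709e+00, -2.58600995e-01]), 'joint_vel': array([ 0.00083182, -0.00027767, -0.00337748, -0.00319255,  0.00100265,
       -0.00066036]), 'joint_efforts': array([ 5.68900177e-04, -3.92290306e+01,  1.88404673e+01,  4.18620855e+00,
       -4.55942049e-03,  8.69607618e-06]), 'position': array([ 263.055423  , -566.34414336,  249.21220387]), 'ee_rot': array([-0.68972838, -0.15225137,  0.15264914,  0.69122538]), 'contact_force': array([-0.45400977,  0.16886865,  0.86048765]), 'wrist_torque': array([-0.01348646,  0.03105251, -0.0260104 ]), 'gripper_width': 85.19334663732428}
scene {'fx': 503.74140213400864, 'fy': 503.74140213400864, 'cx': 319.0638845721309, 'cy': 244.16608350541745, 'D': array([0.00919883, 0.        , 0.        , 0.        , 0.        ]), 'rvec': array([ 1.45699782,  2.32571362, -0.72271713]), 'tvec': array([ 291.58554874, -308.33030951, 2036.52776129])}
top {'fx': 451.0062866239738, 'fy': 451.0062866239738, 'cx': 321.25875669897135, 'cy': 244.53940100100942, 'D': array([0.01357066, 0.        , 0.        , 0.        , 0.        ]), 'rvec': array([ 2.19489191, -2.15378847,  0.1123712 ]), 'tvec': array([ -73.9532309 ,  517.94472374, 1262.65598537])}
wrist {'fx': 424.7106757499664, 'fy': 424.7106757499664, 'cx': 325.75255736529977, 'cy': 237.04467126607395, 'D': array([0.02200234, 0.        , 0.        , 0.        , 0.        ]), 'rvec': array([-1.60456082, -2.51514049, -0.3318425 ]), 'tvec': array([625.09262141, -33.62381341, 378.39667639])}
```

View pics/scene0.png

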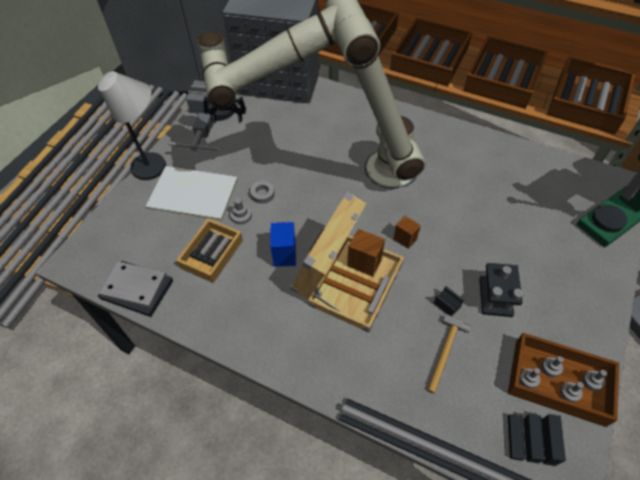

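View pics/top0.png

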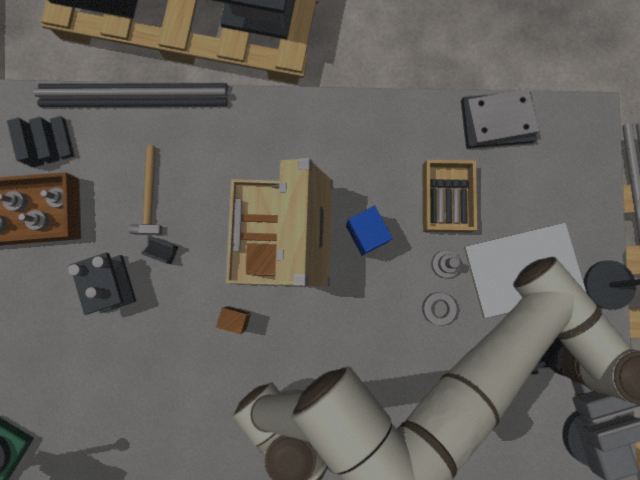

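View pics/wrist0.png

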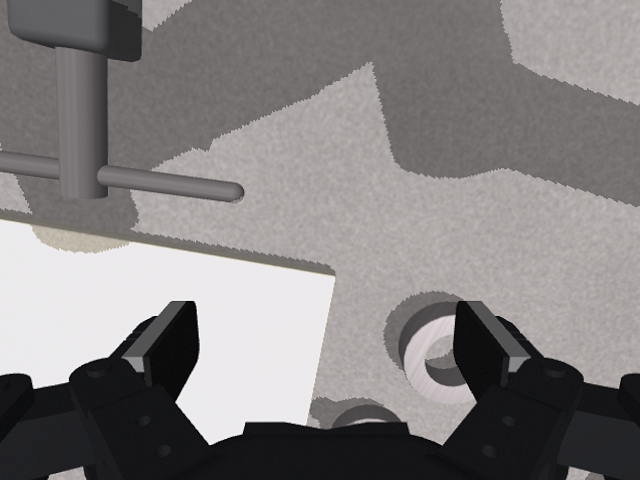

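```bash
cat > h.py <<'E'
import numpy as np, cv2
from bench import arm
def K(p): return np.array([[p['fx'],0,p['cx']],[0,p['fy'],p['cy']],[0,0,1.]])
def proj(p,P): return cv2.projectPoints(np.array(P,float).reshape(-1,3),p['rvec'],p['tvec'],K(p),p['D'])[0].reshape(-1,2)
def unproj(p,uv,z):
    uv=np.array(uv,float).reshape(-1,1,2); n=cv2.undistortPoints(uv,K(p),p['D']).reshape(-1,2)
    R=cv2.Rodrigues(p['rvec'])[0]; c=-R.T@np.array(p['tvec']); d=np.c_[n,np.ones(len(n))]@R
    return c+d*((z-c[2])/d[:,2])[:,None]
def crop(im,x,y,w,h,f,name):
    c=im[y:y+h,x:x+w]; cv2.imwrite('pics/'+name,cv2.resize(c,None,fx=f,fy=f,interpolation=cv2.INTER_CUBIC)[:,:,::-1])
E
python3 - <<'E'
from h import *
im=cv2.imread('pics/top0.png')[:,:,::-1]; crop(im,210,140,150,200,3,'ct.png')
im=cv2.imread('pics/scene0.png')[:,:,::-1]; crop(im,260,170,180,170,3.5,'cs.png')
E
```

```text
(no output)
```

View pics/ct.png

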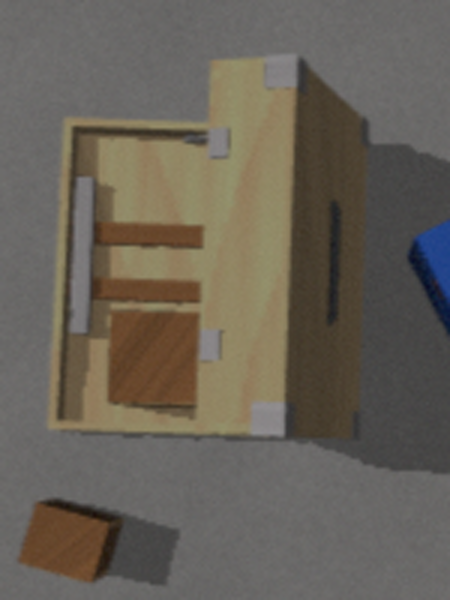

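View pics/cs.png

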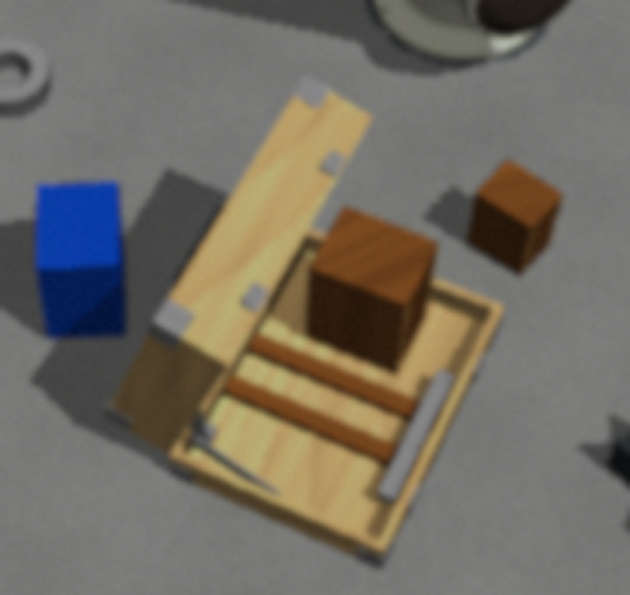

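```bash
cat > fit.py <<'E'
from h import *
from scipy.optimize import least_squares
pt=arm.camera_params('top'); ps=arm.camera_params('scene')
def W(q,P):
    c,s=np.cos(q[2]),np.sin(q[2]); P=np.array(P,float).reshape(-1,3)
    return P@np.array([[c,s,0],[-s,c,0],[0,0,1]])+[q[0],q[1],0]
def lidp(th,x,r,h): return [x,-110+r*np.cos(th)-h*np.sin(th),40+r*np.sin(th)+h*np.cos(th)]
E
python3 - <<'E'
from fit import *
def res(q):
    th=q[3]
    A=proj(pt,W(q,[[148,110,40],[-148,110,40],lidp(th,148,220,0),lidp(th,148,220,72),lidp(th,-148,220,72)]))
    B=proj(ps,W(q,[[148,110,40],[-148,110,40]]))
    oa=[[232.3,179.3],[226,282.7],[280,160],[310,159],[305.7,285.7]]
    ob=[[370,326.6],[403.4,258]]
    return np.r_[(A-oa).ravel(),(B-ob).ravel()]
r=least_squares(res,[560,0,0,1.3]); print(r.x, r.fun.reshape(-1,2).round(1))
q=r.x
it=cv2.imread('pics/top0.png')[:,:,::-1].copy();isc=cv2.imread('pics/scene0.png')[:,:,::-1].copy()
import json;json.dump(list(q),open('q.json','w'))
# box top corners: top at z=138
uv=np.array([[110,310],[198,310],[196,405],[108,402]])/3+[210,140]
P=unproj(pt,uv,138); c,s=np.cos(q[2]),np.sin(q[2])
print(((P-[q[0],q[1],0])@np.array([[c,-s,0],[s,c,0],[0,0,1]])).round(1))
us=np.array([[350,210],[437,241],[405,305],[312,270]])/3.5+[260,170]
P=unproj(ps,us,138);print(((P-[q[0],q[1],0])@np.array([[c,-s,0],[s,c,0],[0,0,1]])).round(1))
pts=[]
for x in(-148,148):
  for y in(-110,110): pts.append([x,y,40])
for x in(-22,-2,32,52):
  for y in (-102,102): pts.append([x,y,20])
th=q[3]
for x in (-148,148):
  for a in((220,0),(220,72),(0,72)): pts.append(lidp(th,x,*a))
for im,p in((it,pt),(isc,ps)):
  for u in proj(p,W(q,pts)): cv2.circle(im,tuple(np.round(u).astype(int)),1,(255,0,0),-1)
crop(it,210,140,150,200,3,'ct1.png');crop(isc,260,170,180,170,3.5,'cs1.png')
E
```

```text
[ 5.51057870e+02  8.83431923e+01 -1.51639561e-02  1.29005323e+00] [[-0.9 -0.2]
 [-0.2  0.3]
 [ 1.   0.1]
 [-0.2 -0.2]
 [-0.6 -0.6]
 [-0.8  0. ]
 [ 0.2 -1.4]]
[[ -44.    41.5  138. ]
 [ -41.4  -34.7  138. ]
 [-123.7  -36.5  138. ]
 [-123.6   39.3  138. ]]
[[-117.3  -48.1  138. ]
 [-121.    40.7  138. ]
 [ -41.1   42.1  138. ]
 [ -38.1  -51.4  138. ]]
```

View pics/ct1.png

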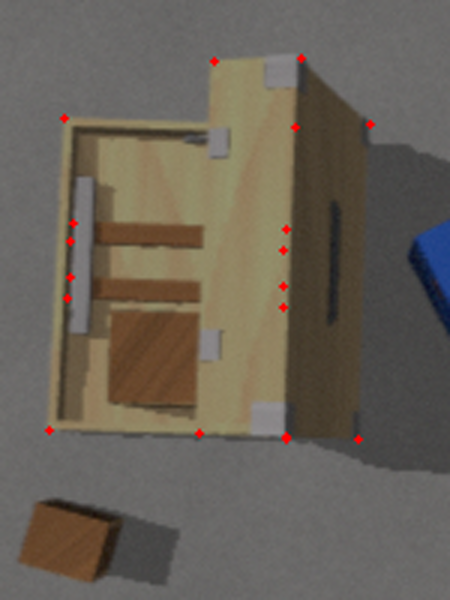

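View pics/cs1.png

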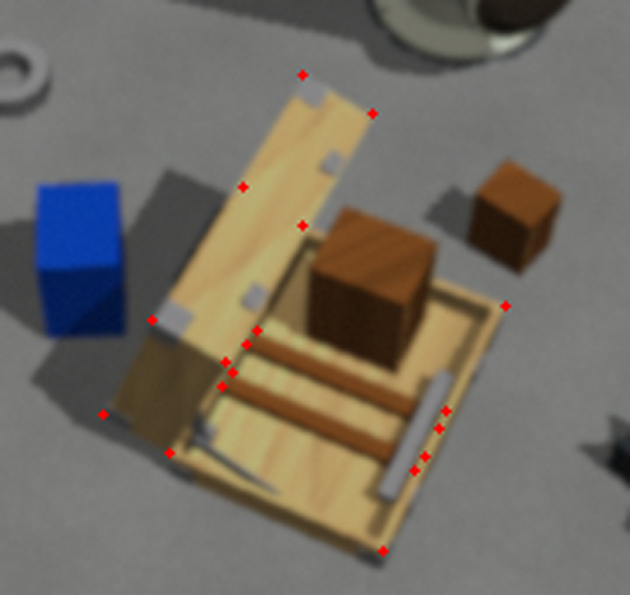

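```bash
cat > g.py <<'E'
from fit import *
import json
from scipy.spatial.transform import Rotation as Ro
q=json.load(open('q.json'))
def cw(P): return W(q,P)[0]
def to(P,R=None,tip=0):
    """P case-frame TCP target (or tip if tip=offset mm), R: columns tool axes in case frame"""
    s=arm.read_state(); R0=Ro.from_quat(s['ee_rot']); 
    C=Ro.from_euler('z',q[2])
    R1=R0 if R is None else C*Ro.from_matrix(R)
    T=cw(P)-tip*R1.as_matrix()[:,1]
    d=R0.inv().apply(T-s['position'])/10; r=(R0.inv()*R1).as_rotvec(degrees=True)
    print('target',T.round(1),'shift cm',d.round(2),'rot deg',r.round(1),'mm',round(np.linalg.norm(T-s['position']),1))
def st():
    s=arm.read_state(); C=Ro.from_euler('z',q[2]); 
    p=C.inv().apply(s['position']-[q[0],q[1],0]); M=(C.inv()*Ro.from_quat(s['ee_rot'])).as_matrix()
    print('t',round(s['clock'],2),'case TCP',p.round(1),'tip',(p+19*M[:,1]).round(1),'F',s['contact_force'].round(1),'w',round(s['gripper_width'],1),'j',s['joints'].round(2)); print(M.round(3))
def R(y,z):
    y=np.array(y,float);y/=np.linalg.norm(y);z=np.array(z,float);z-=y*(y@z);z/=np.linalg.norm(z);return np.c_[np.cross(y,z),y,z]
E
python3 - <<'E'
from g import *
st()
for z in ([0,1,0],[0,-1,0],[1,0,0],[-1,0,0]): to([0,-15,400],R([0,0,-1],z))
print(unproj(pt,[[370,230]],100), )
E
```

```text
t 0.15 case TCP [-278.  -659.1  249.5] tip [-278.  -659.1  230.5] F [-0.2 -0.9 -0.1] w 85.4 j [-0.88  0.39  0.01 -0.   -1.19 -0.26]
[[ 0.901 -0.001 -0.435]
 [ 0.435  0.001  0.901]
 [-0.    -1.     0.002]]
target [550.8  73.3 400. ] shift cm [ 53.04 -14.98  45.94] rot deg [-0.1 25.8 -0. ] mm 717.5
target [550.8  73.3 400. ] shift cm [ 53.04 -14.98  45.94] rot deg [-0.000e+00 -1.542e+02  1.000e-01] mm 717.5
target [550.8  73.3 400. ] shift cm [ 53.04 -14.98  45.94] rot deg [-1.000e-01  1.158e+02 -1.000e-01] mm 717.5
target [550.8  73.3 400. ] shift cm [ 53.04 -14.98  45.94] rot deg [ -0.1 -64.2   0. ] mm 717.5
[[ 553.94308242 -194.61132595  100.        ]]
```

```bash
python3 -m inch '[[0,2,-4,2,0,0,0],[0,4,-8,4,0,5,0],[0,53,-15,46,0,25.8,0],[0,53,-15,46,0,25.8,0],[0,53,-15,46,0,25.8,0],[0,53,-15,46,0,25.8,0],[0,53,-15,46,0,25.8,0],[0,53,-15,46,0,25.8,0],[0,53,-15,46,0,25.8,0],[0,53,-15,46,0,25.8,0],[0,53,-15,46,0,25.8,0],[0,53,-15,46,0,25.8,0],[0,53,-15,46,0,25.8,0],[0,53,-15,46,0,25.8,0],[0,53,-15,46,0,25.8,0],[0,53,-15,46,0,25.8,0],[0,53,-15,46,0,25.8,0],[0,53,-15,46,0,25.8,0],[0,53,-15,46,0,25.8,0],[0,53,-15,46,0,25.8,0]]'
python3 - <<'E'
from g import *
st(); to([0,-15,245],R([0,0,-1],[0,1,0]))
E
```

```text
clock: 1.82
position: [550.8, 75.9, 399.1]
ee_rot: [0.707, -0.005, 0.004, -0.707]
contact_force: [-0.6, -0.3, -0.6]
gripper_width: -0.1
t 1.82 case TCP [-1.000e-01 -1.250e+01  3.991e+02] tip [-1.000e-01 -1.250e+01  3.801e+02] F [-0.6 -0.3 -0.6] w -0.1 j [ 0.43  0.2   0.12 -0.   -1.49 -2.01]
[[ 1.    -0.002 -0.003]
 [ 0.003 -0.     1.   ]
 [-0.002 -1.    -0.   ]]
target [550.8  73.3 245. ] shift cm [ 0.04 15.41 -0.25] rot deg [ 0.   0.2 -0.1] mm 154.1
```

```bash
python3 -m inch '[[0,0,4,0,0,0,0],[0,0,8,0,0,0,0],[0,0,12,0,0,0,0],[0,0,15.4,0,0,0,0],[0,0,15.4,0,0,0,0],[0,0,15.4,-1,0,0,0],[0,0,15.4,-2,0,0,0],[0,0,15.4,-2.5,0,0,0],[0,0,15.4,-3,0,0,0],[0,0,15.4,-3.5,0,0,0],[0,0,15.4,-4,0,0,0],[0,0,15.4,-4.5,0,0,0],[0,0,15.4,-5,0,0,0],[0,0,15.4,-5.5,0,0,0],[0,0,15.4,-6,0,0,0],[0,0,15.4,-6.5,0,0,0],[0,0,15.4,-7,0,0,0],[0,0,15.4,-7.5,0,0,0]]'
python3 - <<'E'
from g import *
st()
im=arm.get_image('top'); crop(im,210,140,150,200,3,'a1.png')
E
```

```text
clock: 3.32
position: [548.9, -2.0, 246.1]
ee_rot: [0.707, -0.006, 0.005, -0.707]
contact_force: [0.2, 2.0, 0.3]
gripper_width: 0.1
t 3.32 case TCP [ -0.8 -90.3 246.1] tip [ -0.8 -90.4 227.1] F [0.2 2.  0.3] w 0.1 j [ 0.29  0.26 -0.19  0.   -1.13 -1.88]
[[ 1.    -0.001  0.   ]
 [-0.    -0.     1.   ]
 [-0.001 -1.    -0.   ]]
```

View pics/a1.png

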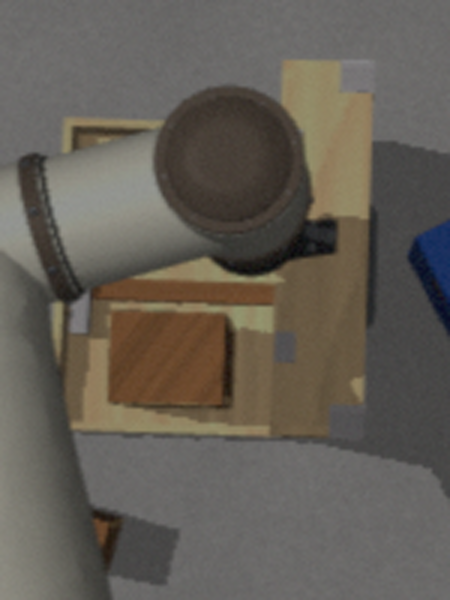

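```bash
python3 -m inch '[[0,0,0,-0.3,0,0,0],[0,0,0,-0.6,0,0,0],[0,0,0,-0.9,0,0,0],[0,0,0,-1.1,0,0,0],[0,0,0,-1.3,0,0,0]]'
python3 -m inch '[[0,0,0,-0.1,0,0,0],[0,0,0,-0.2,0,0,0],[0,0,0,-0.3,0,0,0],[0,0,0,-0.3,0,0,0]]'; python3 -m inch '[[0,0,0,-0.1,0,0,0],[0,0,0,-0.2,0,0,0],[0,0,0,-0.3,0,0,0],[0,0,0,-0.3,0,0,0]]'
```

```text
clock: 3.78
position: [548.8, -13.3, 246.1]
ee_rot: [-0.706, 0.005, -0.006, 0.708]
contact_force: [-1.2, 8.2, 0.5]
gripper_width: -0.0
clock: 4.12
position: [548.7, -14.8, 246.1]
ee_rot: [-0.705, 0.005, -0.005, 0.709]
contact_force: [-1.4, 11.0, 0.4]
gripper_width: -0.1
clock: 4.45
position: [548.7, -16.4, 246.0]
ee_rot: [-0.705, 0.005, -0.005, 0.71]
contact_force: [-3.0, 16.2, 2.4]
gripper_width: 0.1
```

```bash
python3 -m inch '[[0,0,0,1,0,0,0],[0,0,0,3,0,0,0],[0,0,0,5,0,0,0],[0,0,-3,7,0,0,0],[0,-4,-5,9,0,0,0],[0,-8,-5,11,0,0,0],[0,-12,-5,11,0,0,0],[0,-16,-5,11,0,0,0],[0,-16,-5,11,0,0,0]]'
python3 - <<'E'
from g import *
st()
im=arm.get_image('top'); crop(im,210,140,150,200,3,'a2.png')
im=arm.get_image('scene'); crop(im,260,170,180,170,3.5,'s2.png')
E
```

```text
clock: 5.2
position: [385.2, 90.8, 296.3]
ee_rot: [-0.707, 0.005, -0.004, 0.707]
contact_force: [-0.4, 0.3, -0.6]
gripper_width: -0.1
t 5.2 case TCP [-165.9   -0.   296.3] tip [-165.9   -0.   277.3] F [-0.4  0.3 -0.6] w -0.1 j [ 0.65 -0.06 -0.42 -0.   -1.21 -2.23]
[[ 1.    -0.001 -0.002]
 [ 0.002  0.     1.   ]
 [-0.001 -1.     0.   ]]
```

View pics/a2.png

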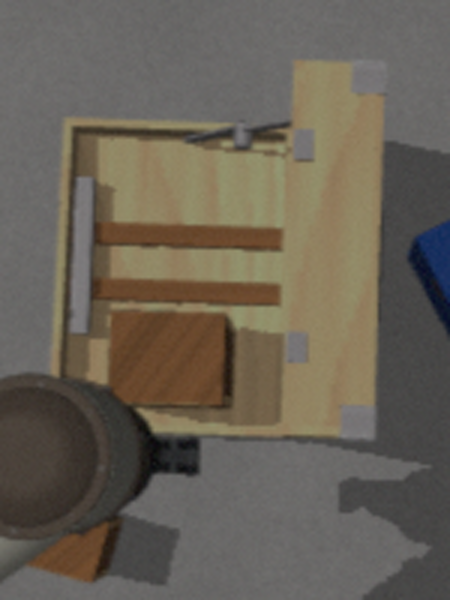

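View pics/s2.png

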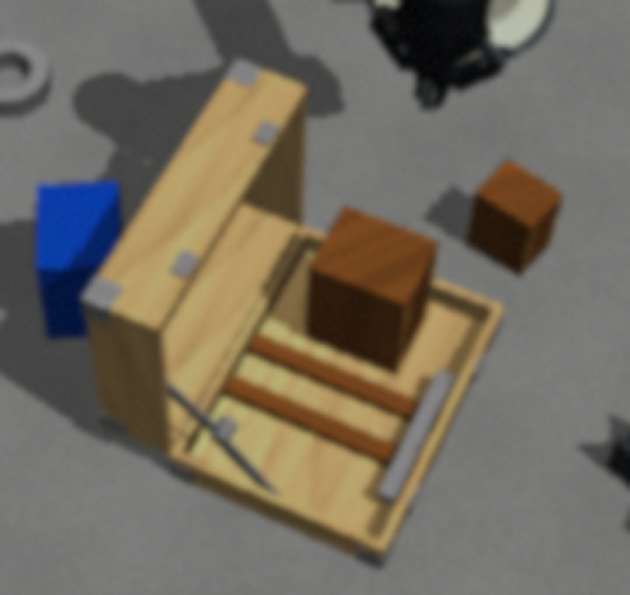

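Run:
```python
from g import *
for k in ([125,-64,87],[125,-79,68]): print(k,((proj(pt,[cw(k)])-[210,140])*3).round(0),((proj(ps,[cw(k)])-[260,170])*3.5).round(0))
uv=np.array([[110,310],[225,310],[226,403],[108,402]])/3+[210,140]
P=unproj(pt,uv,138); c,s=np.cos(q[2]),np.sin(q[2])
print(((P-[q[0],q[1],0])@np.array([[c,-s,0],[s,c,0],[0,0,1]])).round(1))
print(cw([-81,-7,0]))
to([-165,-7,105],R([.5,0,-.87],[0,1,0]))
```

```text
[125, -64, 87] [[243. 136.]] [[222. 428.]]
[125, -79, 68] [[260. 141.]] [[208. 431.]]
[[ -44.    41.5  138. ]
 [ -40.6  -58.1  138. ]
 [-121.1  -62.3  138. ]
 [-123.6   39.3  138. ]]
[469.96103862  82.57223048   0.        ]
target [386.   83.8 105. ] shift cm [-0.37 19.22 -0.83] rot deg [ -0.1   0.1 -29.8] mm 192.4
```

```bash
python3 -m inch '[[0.5,0,2,-0.9,0,0,-5],[0.5,0,5,-0.9,0,0,-10],[0.5,0,8,-0.9,0,0,-16],[0.5,0,10,-0.9,0,0,-23],[0.5,0,12,-0.9,0,0,-30],[0.5,0,12,-0.9,0,0,-30],[0.5,0,12,-0.9,0,0,-30],[0.5,0,12,-0.9,0,0,-30]]'
python3 - <<'E'
from g import *
st(); to([-160,-9,74],R([.5,0,-.87],[0,1,0]))
p=unproj(pt,[[233,320]],50); print(p)
im=arm.get_image('wrist'); crop(im,0,0,640,480,1,'w3.png')
E
```

```text
clock: 5.97
position: [410.9, 96.9, 209.1]
ee_rot: [0.69, 0.165, 0.178, -0.682]
contact_force: [0.9, -0.6, 0.1]
gripper_width: 42.8
t 5.97 case TCP [-140.3    6.4  209.1] tip [-131.4    6.3  192.3] F [ 0.9 -0.6  0.1] w 42.8 j [ 0.68 -0.12 -1.07  0.93 -0.39 -3.09]
[[ 0.882  0.47   0.007]
 [-0.002 -0.01   1.   ]
 [ 0.47  -0.882 -0.008]]
target [390.9  81.8  74. ] shift cm [-8.09 11.01 -1.45] rot deg [ 0.6 -0.1 -1.8] mm 137.4
[[303.70170168 174.79910269  50.        ]]
```

View pics/w3.png

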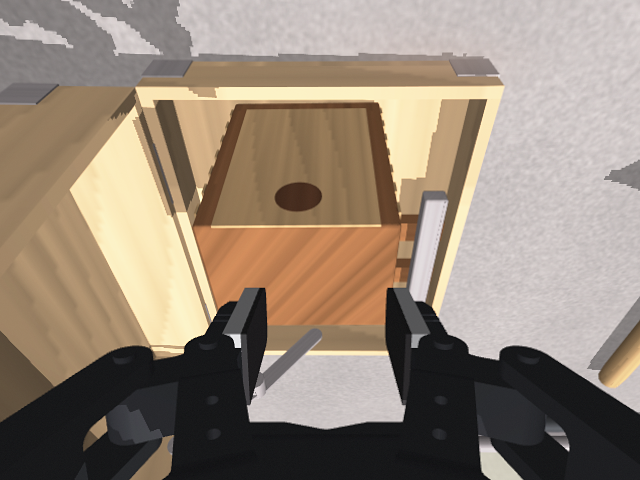

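Run:
```python
from g import *
to([-160,-9,160],R([.2,0,-.98],[0,1,0]))
```

```text
target [390.9  81.8 160. ] shift cm [-3.96  3.41 -1.43] rot deg [ 0.6 -0.5 16.4] mm 54.2
```

```bash
python3 -m inch '[[0.3,-2,0,-0.7,0,0,5],[0.3,-4,1,-1.4,0,0,10],[0.3,-4,3.4,-1.4,0,0,16.4],[0.3,-4,3.4,-1.4,0,0,16.4],[0.3,-4,3.4,-1.4,0,0,16.4],[0.3,-4,3.4,-1.4,0,0,16.4]]'
python3 - <<'E'
from g import *
st(); to([-162,-9,90],R([.2,0,-.98],[0,1,0]))
E
```

```text
clock: 6.52
position: [390.5, 82.8, 159.7]
ee_rot: [0.707, 0.062, 0.081, -0.7]
contact_force: [-0.1, -0.6, -0.1]
gripper_width: 25.6
t 6.52 case TCP [-160.5   -8.   159.7] tip [-156.6   -8.2  141.1] F [-0.1 -0.6 -0.1] w 25.6 j [ 0.72  0.   -0.85  0.26 -0.58 -2.52]
[[ 0.98   0.201  0.013]
 [-0.011 -0.008  1.   ]
 [ 0.201 -0.98  -0.006]]
target [388.9  81.8  90. ] shift cm [-1.55  6.8  -0.06] rot deg [ 0.5 -0.6  0. ] mm 69.7
```

```bash
python3 -m inch '[[0.3,-0.8,3.4,0,0,0,0],[0.3,-1.5,6.8,-0.1,0,0,0],[0.3,-1.5,6.8,-0.1,0,0,0],[0.3,-1.5,6.8,-0.1,0,0,0]]'
python3 - <<'E'
from g import *
st()
E
```

```text
clock: 6.85
position: [386.4, 78.6, 89.1]
ee_rot: [0.708, 0.061, 0.079, -0.699]
contact_force: [1.5, 0.5, 0.4]
gripper_width: 25.6
t 6.85 case TCP [-164.5  -12.2   89.1] tip [-160.8  -12.4   70.5] F [1.5 0.5 0.4] w 25.6 j [ 0.67  0.14 -1.03  0.48 -0.29 -2.72]
[[ 0.98   0.196  0.011]
 [-0.009 -0.013  1.   ]
 [ 0.196 -0.98  -0.011]]
```

```bash
python3 -m inch '[[0.3,1,0.2,0.1,0,0,0],[0.3,2,0.4,0.2,0,0,0],[0.3,2.4,0.5,0.3,0,0,0],[0.3,2.8,0.6,0.3,0,0,0],[0.3,3.2,0.65,0.3,0,0,0],[0.3,3.6,0.7,0.3,0,0,0],[0.3,3.9,0.8,0.3,0,0,0],[0.3,3.9,0.8,0.3,0,0,0]]'
python3 - <<'E'
from g import *
st()
im=arm.get_image('scene'); crop(im,260,170,180,170,3.5,'s4.png')
E
```

```text
clock: 7.52
position: [428.8, 83.0, 90.4]
ee_rot: [0.706, 0.063, 0.08, -0.701]
contact_force: [-0.2, 0.1, -0.6]
gripper_width: 25.6
t 7.52 case TCP [-122.1   -7.2   90.4] tip [-118.3   -7.3   71.8] F [-0.2  0.1 -0.6] w 25.6 j [ 0.62  0.2  -0.92  0.41 -0.32 -2.6 ]
[[ 0.98   0.201  0.01 ]
 [-0.009 -0.007  1.   ]
 [ 0.201 -0.98  -0.005]]
```

View pics/s4.png

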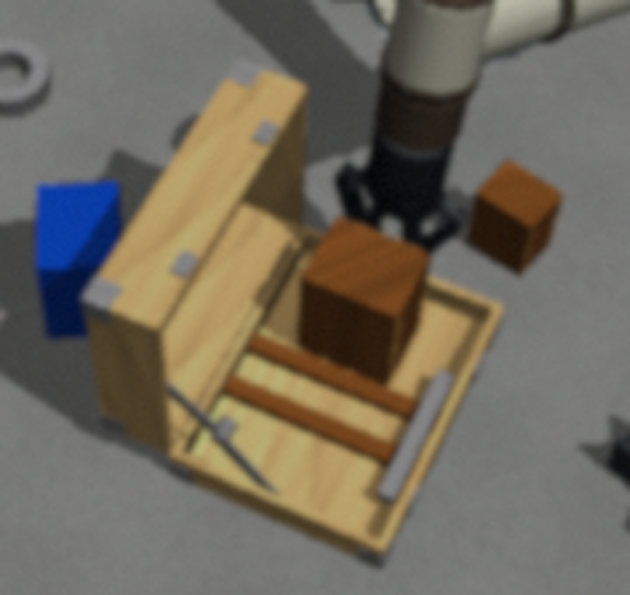

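```bash
python3 -m inch '[[0.3,0.2,0.04,0,0,0,0],[0.3,0.4,0.08,0,0,0,0],[0.3,0.4,0.08,0,0,0,0]]'; python3 -m inch '[[0.3,0.2,0.04,0,0,0,0],[0.3,0.4,0.08,0,0,0,0],[0.3,0.4,0.08,0,0,0,0]]';python3 -m inch '[[0.3,0.2,0.04,0,0,0,0],[0.3,0.3,0.06,0,0,0,0],[0.3,0.3,0.06,0,0,0,0]]'
```

```text
clock: 7.82
position: [432.3, 82.6, 90.0]
ee_rot: [0.707, 0.062, 0.08, -0.7]
contact_force: [-2.3, -1.0, 0.2]
gripper_width: 25.6
clock: 8.07
position: [435.4, 81.7, 89.6]
ee_rot: [0.707, 0.062, 0.079, -0.7]
contact_force: [-6.8, -0.1, 2.7]
gripper_width: 25.6
clock: 8.32
position: [436.3, 80.5, 88.9]
ee_rot: [0.708, 0.06, 0.078, -0.699]
contact_force: [-14.1, 3.5, 6.4]
gripper_width: 25.8
```

```bash
python3 -m inch '[[0.3,-0.8,-0.2,0,0,0,0],[0.3,-0.6,-1.2,0,0,0,0],[0.3,0.2,-5.1,0,0,0,0],[0.3,0.2,-5.1,0,0,0,0],[0.3,0.2,-5.1,0,0,0,0]]'; python3 -m inch '[[0.3,0.5,0.1,0,0,0,0],[0.3,1,0.2,0,0,0,0],[0.3,1.5,0.3,0,0,0,0],[0.3,2,0.4,0,0,0,0],[0.3,2.5,0.5,0,0,0,0],[0.3,3,0.6,0,0,0,0],[0.3,3.5,0.7,0,0,0,0],[0.3,4,0.8,0,0,0,0],[0.3,4,0.8,0,0,0,0]]'
python3 - <<'E'
from g import *
st()
im=arm.get_image('scene'); crop(im,260,170,180,170,3.5,'s5.png')
E
```

```text
clock: 8.73
position: [433.4, 84.9, 143.3]
ee_rot: [0.704, 0.065, 0.082, -0.702]
contact_force: [-0.0, 0.1, -0.9]
gripper_width: 25.9
clock: 9.48
position: [473.6, 82.6, 140.9]
ee_rot: [0.706, 0.063, 0.08, -0.701]
contact_force: [-0.6, 1.1, 0.2]
gripper_width: 25.7
t 9.48 case TCP [-77.3  -6.9 140.9] tip [-73.5  -7.1 122.3] F [-0.6  1.1  0.2] w 25.7 j [ 0.58  0.18 -0.71  0.23 -0.53 -2.36]
[[ 0.979  0.202  0.01 ]
 [-0.009 -0.007  1.   ]
 [ 0.202 -0.979 -0.005]]
```

View pics/s5.png

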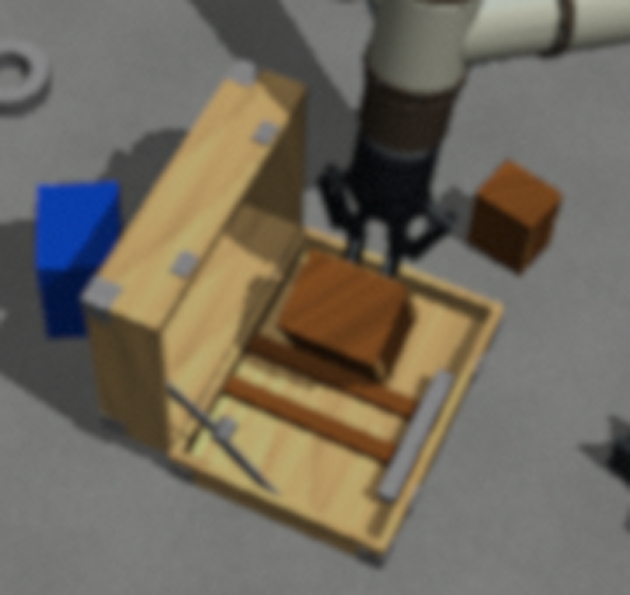

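```bash
python3 -m inch '[[0.3,0.4,0.08,0,0,0,0],[0.3,0.8,0.16,0,0,0,0],[0.3,1.2,0.24,0,0,0,0],[0.3,1.6,0.32,0,0,0,0],[0.3,1.9,0.4,0,0,0,0],[0.3,2.2,0.45,0,0,0,0],[0.3,2.5,0.5,0,0,0,0],[0.3,2.7,0.55,0,0,0,0],[0.3,2.9,0.6,0,0,0,0],[0.3,2.9,0.6,0,0,0,0]]'
python3 - <<'E'
from g import *
st()
im=arm.get_image('scene'); crop(im,260,170,180,170,3.5,'s6.png')
E
```

```text
clock: 10.37
position: [502.0, 81.4, 140.7]
ee_rot: [0.706, 0.063, 0.08, -0.701]
contact_force: [-0.1, 0.4, -0.5]
gripper_width: 25.5
t 10.37 case TCP [-49.   -7.7 140.7] tip [-45.2  -7.9 122. ] F [-0.1  0.4 -0.5] w 25.5 j [ 0.54  0.22 -0.64  0.22 -0.55 -2.31]
[[ 0.98   0.201  0.01 ]
 [-0.009 -0.008  1.   ]
 [ 0.201 -0.98  -0.006]]
```

View pics/s6.png

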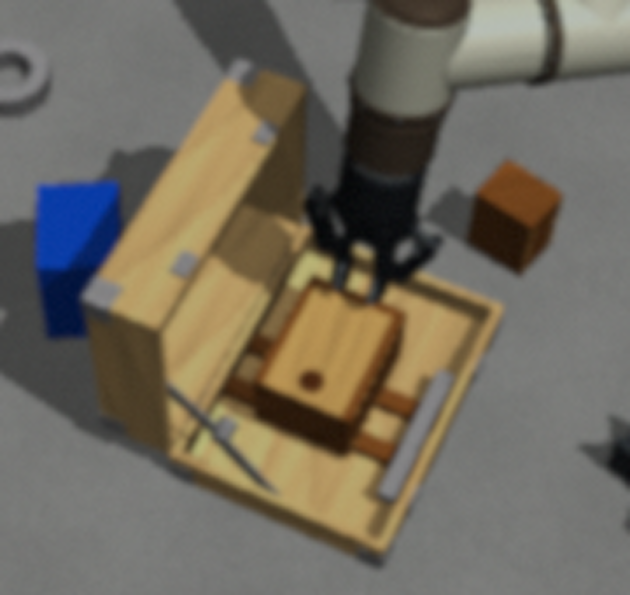

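```bash
python3 -m inch '[[0,-0.5,-2,0,0,0,0],[0,1.5,-6,0,0,0,4],[0,3,-11,0,0,0,8],[0,4,-15,0,0,0,11.5],[0,4,-15,0,0,0,11.5],[0,4,-15,0,0,0,11.5]]'
python3 - <<'E'
from g import *
st(); to([120,-30,240],R([0,0,-1],[0,1,0])); to([120,-25,200],R([0,-.57,-.82],[0,1,0]))
im=arm.get_image('scene'); crop(im,260,170,180,170,3.5,'s7.png')
im=arm.get_image('top'); crop(im,210,140,150,200,3,'a7.png')
E
```

```text
clock: 10.92
position: [514.7, 82.8, 302.7]
ee_rot: [0.708, -0.004, 0.014, -0.706]
contact_force: [0.7, -0.5, -0.2]
gripper_width: 0.1
t 10.92 case TCP [-36.2  -6.1 302.7] tip [-36.   -6.1 283.7] F [ 0.7 -0.5 -0.2] w 0.1 j [ 0.48  0.17 -0.17  0.01 -1.23 -2.07]
[[ 1.     0.014  0.01 ]
 [-0.01  -0.002  1.   ]
 [ 0.014 -1.    -0.002]]
target [670.6  56.5 240. ] shift cm [15.56  6.49 -2.23] rot deg [ 0.1 -0.6  0.8] mm 170.0
target [670.7  61.5 200. ] shift cm [15.49 10.49 -1.73] rot deg [-34.7  -0.8   0.6] mm 187.9
```

View pics/s7.png

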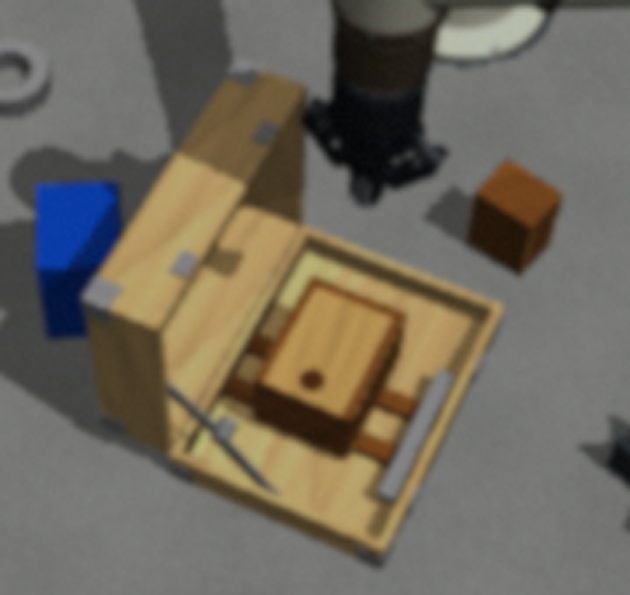

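View pics/a7.png

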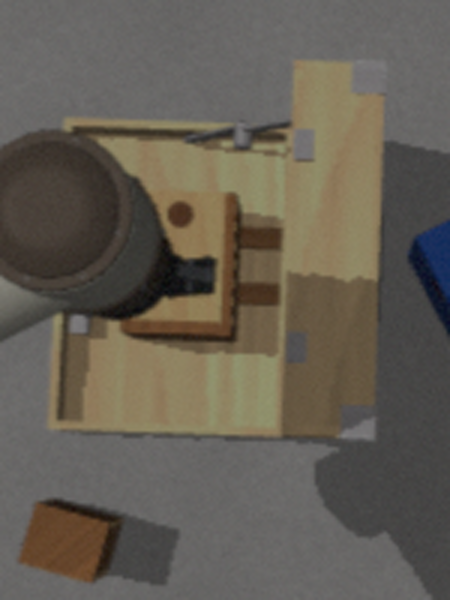

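Run:
```python
from g import *
c,s=np.cos(q[2]),np.sin(q[2]);M=np.array([[c,-s,0],[s,c,0],[0,0,1]])
for p,uv in ((ps,np.array([[315,282],[403,312],[350,415],[262,383]])/3.5+[260,170]),(pt,np.array([[238,193],[233,336]])/3+[210,140])):
    print(((unproj(p,uv,100)-[q[0],q[1],0])@M).round(1))
```

```text
[[-50.5 -52.4 100. ]
 [-56.8  36.7 100. ]
 [ 67.3  37.7 100. ]
 [ 73.  -49.  100. ]]
[[ 69.7 -62.5 100. ]
 [-60.  -63.3 100. ]]
```

```bash
python3 -m inch '[[0,4,2,-0.4,-7,0,0],[0,8,4,-0.8,-14,0,0],[0,12,6,-1.2,-21,0,0],[0,15.5,8,-1.7,-28,-0.4,0.6],[0,15.5,10.5,-1.7,-34.7,-0.8,0.6],[0,15.5,10.5,-1.7,-34.7,-0.8,0.6],[0,15.5,10.5,-1.7,-34.7,-0.8,0.6]]'
python3 - <<'E'
from g import *
st(); to([121,-48,111],R([0,-.57,-.82],[0,1,0]),19)
im=arm.get_image('scene'); crop(im,260,120,180,220,2.7,'s8.png')
im=arm.get_image('wrist'); crop(im,0,0,640,480,1,'w8.png')
E
```

```text
clock: 11.6
position: [663.1, 60.2, 184.1]
ee_rot: [0.888, -0.012, -0.008, -0.459]
contact_force: [-0.2, 0.4, 1.4]
gripper_width: 0.4
t 11.6 case TCP [112.4 -26.5 184.1] tip [112.1 -37.5 168.6] F [-0.2  0.4  1.4] w 0.4 j [ 0.51  0.6  -0.11  0.54 -1.27 -2.36]
[[ 1.    -0.02  -0.015]
 [ 0.001 -0.579  0.815]
 [-0.025 -0.815 -0.579]]
target [671.5  49.4 126.6] shift cm [1.   5.29 2.44] rot deg [ 0.6  0.9 -1.2] mm 59.1
```

View pics/s8.png

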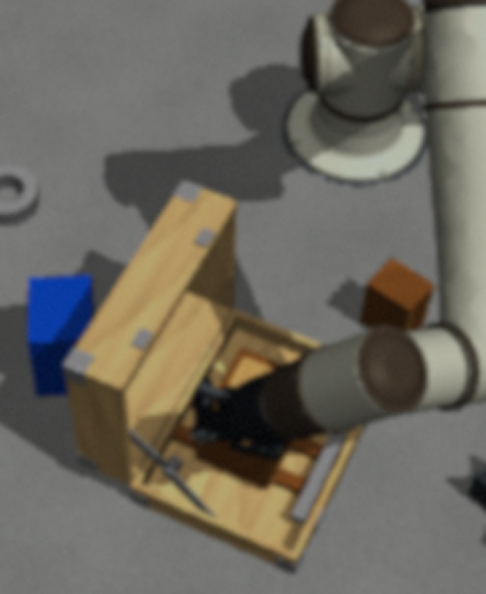

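View pics/w8.png

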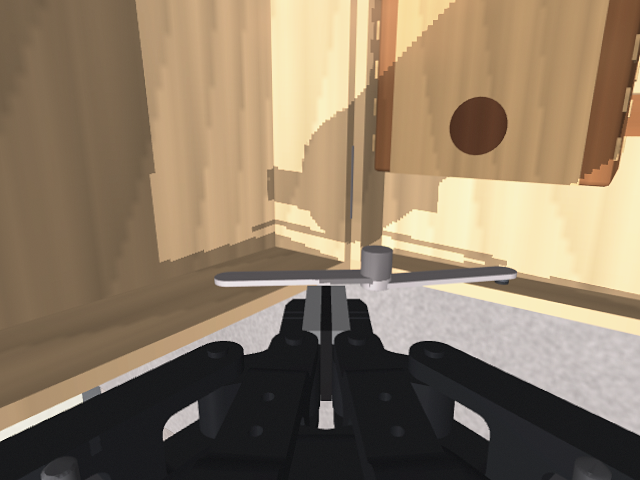

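Run:
```python
from g import *
p=arm.camera_params('wrist')
print(proj(p,[cw(k) for k in([114,-64,87],[125,-64,87],[136,-64,87])]).round(0))
```

```text
[[378. 243.]
 [378. 262.]
 [377. 280.]]
```

```bash
python3 -m inch '[[0,0.5,2.5,1.2,0.6,0.9,-1.2],[0,1,5.3,2.4,0.6,0.9,-1.2],[0,1,5.3,2.4,0.6,0.9,-1.2],[0,1,5.3,2.4,0.6,0.9,-1.2]]'
python3 - <<'E'
from g import *
st(); to([122,-58.5,94.5],R([0,-.57,-.82],[0,1,0]),19)
im=arm.get_image('scene'); crop(im,260,170,180,170,3.5,'s9.png')
im=arm.get_image('wrist'); crop(im,160,120,400,260,2,'w9.png')
E
```

```text
clock: 12.03
position: [674.2, 48.8, 136.1]
ee_rot: [0.884, -0.004, 0.011, -0.466]
contact_force: [-0.4, -0.2, 0.8]
gripper_width: 0.2
t 12.03 case TCP [123.7 -37.7 136.1] tip [123.9 -48.4 120.5] F [-0.4 -0.2  0.8] w 0.2 j [ 0.49  0.64 -0.17  0.58 -1.14 -2.44]
[[ 1.     0.011  0.01 ]
 [-0.002 -0.565  0.825]
 [ 0.015 -0.825 -0.565]]
target [672.3  38.8 110.1] shift cm [-0.21  2.71  0.64] rot deg [-0.4 -0.6  0.7] mm 27.9
```

View pics/w9.png

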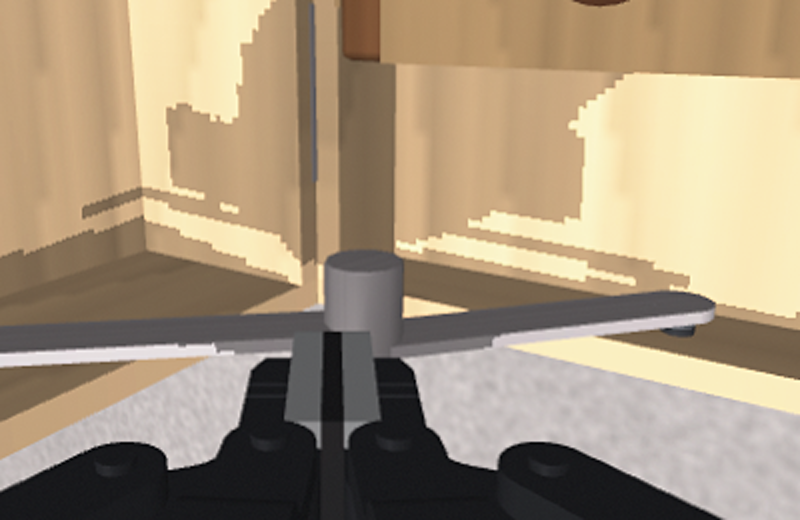

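```bash
python3 -m inch '[[0,-0.6,0.6,0.5,-0.4,-0.6,0.7],[0,-0.6,1.2,0.6,-0.4,-0.6,0.7],[0,-0.6,1.8,0.6,-0.4,-0.6,0.7],[0,-0.6,2.2,0.6,-0.4,-0.6,0.7],[0,-0.6,2.2,0.6,-0.4,-0.6,0.7]]'
python3 - <<'E'
from g import *
st(); to([119,-58.5,94.5],R([0,-.57,-.82],[0,1,0]),19)
im=arm.get_image('wrist'); crop(im,160,120,400,260,2,'w10.png')
E
```

```text
clock: 12.55
position: [668.0, 41.4, 111.0]
ee_rot: [0.887, -0.008, 0.001, -0.463]
contact_force: [-0.0, 0.9, 0.1]
gripper_width: -0.1
t 12.55 case TCP [117.6 -45.2 111. ] tip [117.5 -56.   95.4] F [-0.   0.9  0.1] w -0.1 j [ 0.48  0.66 -0.21  0.6  -1.1  -2.45]
[[ 1.    -0.004 -0.003]
 [ 0.    -0.572  0.82 ]
 [-0.005 -0.82  -0.572]]
target [669.3  38.9 110.1] shift cm [ 0.14  0.22 -0.15] rot deg [ 0.1  0.2 -0.2] mm 3.0
```

View pics/w10.png

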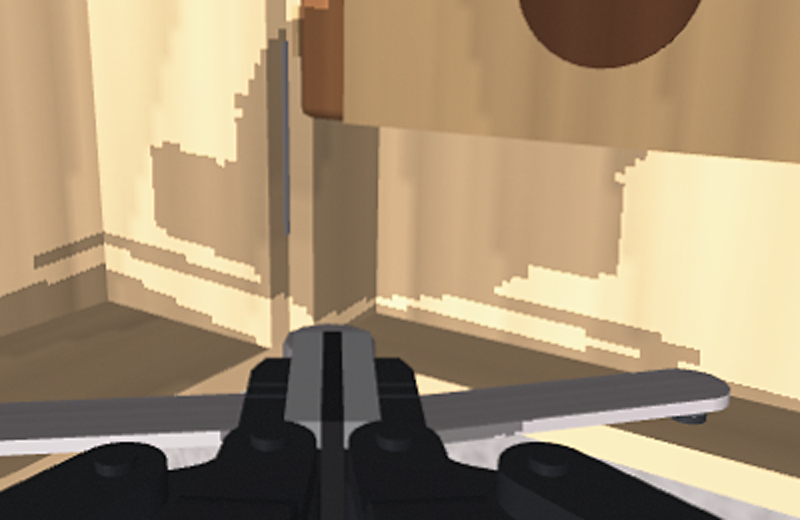

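Aligned on the barrel. Press along the tool axis.

```bash
python3 -m inch '[[0,0.1,0.4,0,0,0,0],[0,0.1,0.7,0,0,0,0],[0,0.1,1,0,0,0,0],[0,0.1,1,0,0,0,0]]'; python3 -m inch '[[0,0,0.3,0,0,0,0],[0,0,0.6,0,0,0,0],[0,0,0.9,0,0,0,0],[0,0,0.9,0,0,0,0]]'
python3 - <<'E'
from g import *
st()
im=arm.get_image('wrist'); crop(im,160,120,400,260,2,'w11.png')
E
```

```text
clock: 12.93
position: [669.7, 36.2, 103.6]
ee_rot: [0.886, -0.007, 0.002, -0.463]
contact_force: [1.2, 1.0, 0.4]
gripper_width: 0.1
clock: 13.27
position: [669.8, 31.4, 96.6]
ee_rot: [0.886, -0.007, 0.002, -0.463]
contact_force: [-0.0, 2.0, 3.2]
gripper_width: -0.3
t 13.27 case TCP [119.6 -55.2  96.6] tip [119.5 -66.   81. ] F [-0.   2.   3.2] w -0.3 j [ 0.46  0.68 -0.23  0.62 -1.07 -2.46]
[[ 1.    -0.001 -0.002]
 [ 0.001 -0.571  0.821]
 [-0.002 -0.821 -0.571]]
```

View pics/w11.png

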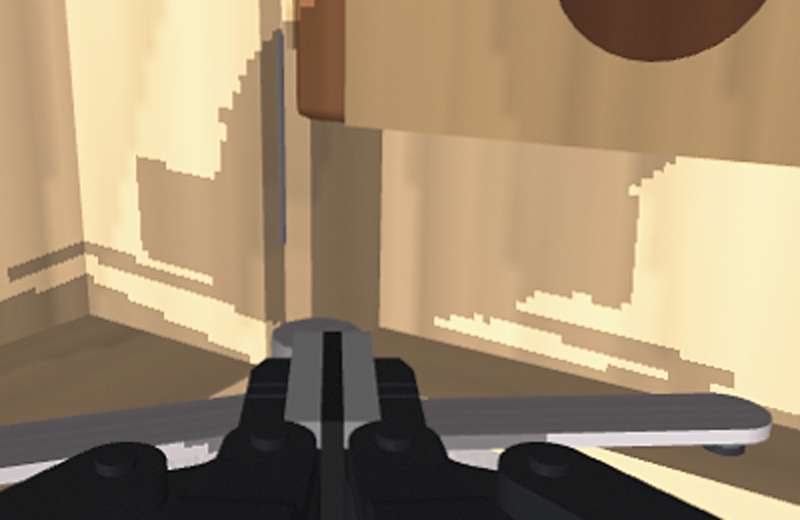

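```bash
python3 -m inch '[[0,0,0.3,-0.2,0,0,0],[0,0,0.6,-0.4,0,0,0],[0,0,0.9,-0.5,0,0,0],[0,0,1.2,-0.7,0,0,0],[0,0,1.2,-0.7,0,0,0]]'
python3 - <<'E'
from g import *
st()
im=arm.get_image('wrist'); crop(im,160,120,400,260,2,'w12.png')
im=arm.get_image('scene'); crop(im,260,170,180,170,3.5,'s12.png')
E
```

```text
clock: 13.73
position: [670.6, 24.1, 89.7]
ee_rot: [0.884, -0.003, 0.003, -0.467]
contact_force: [-4.9, 19.0, 1.9]
gripper_width: -0.2
t 13.73 case TCP [120.5 -62.4  89.7] tip [120.6 -73.1  74. ] F [-4.9 19.   1.9] w -0.2 j [ 0.45  0.68 -0.25  0.63 -1.03 -2.47]
[[ 1.     0.006 -0.004]
 [ 0.007 -0.564  0.826]
 [ 0.002 -0.826 -0.564]]
```

View pics/w12.png

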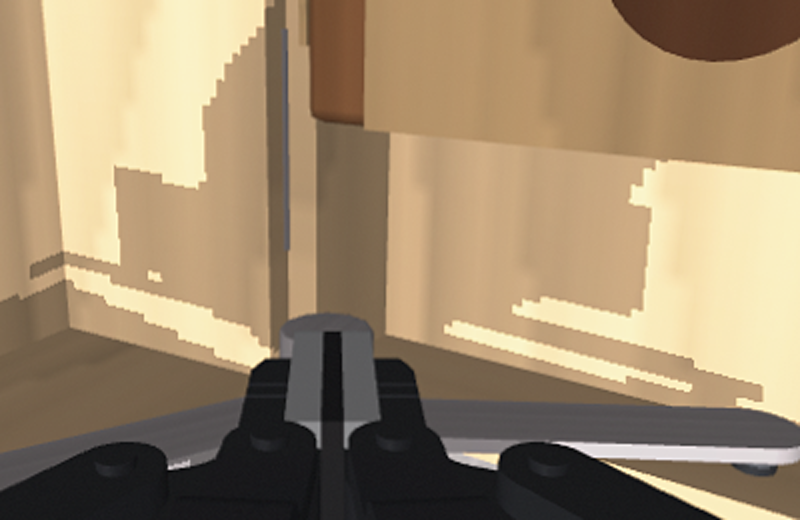

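View pics/s12.png

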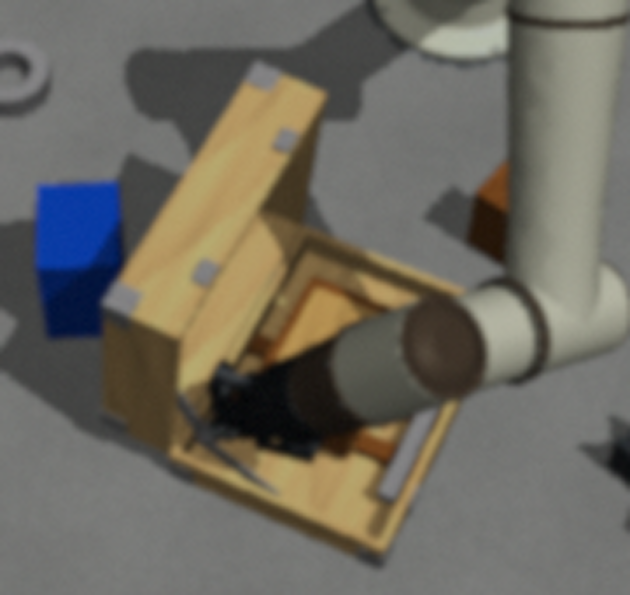

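Run:
```python
from g import *
from scipy.optimize import least_squares
K_=np.array([[46,47],[31,28],[26,19]])
r=least_squares(lambda a:np.hypot(*(K_-a).T)-82,[112,-2]);A=r.x;print(A,r.fun)
# B on lid: polar (rho,phi) ; |A-B(th)|=164 sin((k+.367)/2)
L=lambda k:164*np.sin((k+.367)/2)
def Bp(b,th): return np.array([b[0]*np.cos(th)-b[1]*np.sin(th),b[0]*np.sin(th)+b[1]*np.cos(th)])
def f(v):
    A=v[2:4];b=v[:2]
    o=[np.hypot(*(A-Bp(b,1.593)))-164,np.hypot(*(A-Bp(b,1.30)))-L(1.8),np.hypot(*(Bp(b,1.5)-K_[1]))-82,np.hypot(*(Bp(b,1.3)-K_[2]))-82]
    return np.r_[o,np.hypot(*(K_-A).T)-82, (np.hypot(*A)-np.hypot(*b))*1]
r=least_squares(f,[105,20,100,-10]);b=r.x[:2];A=r.x[2:];print(r.x,r.fun.round(1))
for th in (1.593,1.57,1.54,1.5,1.48,1.45,1.4,1.35,1.3):
    d=np.hypot(*(A-Bp(b,th)));k=2*np.arcsin(min(1,d/164))-.367
    m=(A+Bp(b,th))/2; v=(Bp(b,th)-A)/d; n=np.array([-v[1],v[0]]); n=n if n[1]<0 else -n
    print(th,round(k,2),(m+n*np.sqrt(max(0,82**2-d*d/4))+[0,40]).round(1))
# lid angle in scene image: corners crop (262,62),(327,97)near ; far (180,338) (103,300)
for th in (1.45,1.5,1.55): print(th,((proj(ps,[cw(lidp(th,x,220,h)) for x in(-148,148) for h in (0,72)])-[260,170])*3.5).round(0).tolist())
```

```text
[101.46556575 -13.48945324] [ 0.06950065 -0.22732311  0.16213352]
[100.10145119  14.25913373 100.2507961  -15.26563401] [-0.1 -0.2  0.2  0.3  0.6 -0.3 -0.2  0.3]
1.593 2.7 [39.7 80. ]
1.57 2.5 [35.2 74.6]
1.54 2.37 [32.7 71.2]
1.5 2.24 [30.6 68.1]
1.48 2.18 [29.9 66.8]
1.45 2.11 [28.9 65.2]
1.4 1.99 [27.7 62.9]
1.35 1.89 [26.7 60.9]
1.3 1.8 [25.9 59.3]
1.45 [[336.0, 95.0], [266.0, 62.0], [189.0, 341.0], [113.0, 303.0]]
1.5 [[325.0, 90.0], [255.0, 60.0], [177.0, 336.0], [101.0, 300.0]]
1.55 [[314.0, 86.0], [244.0, 58.0], [165.0, 330.0], [90.0, 297.0]]
```

```bash
python3 -m inch '[[0,0,-1,0.3,0,0,0],[0,0,-3,0.6,0,0,0],[0,0,-6,0.6,0,0,0],[0,0,-10,0.6,0,0,0],[0,0,-10,0.6,0,0,0]]'
python3 - <<'E'
from g import *
st()
im=arm.get_image('wrist'); crop(im,0,0,640,480,1,'w13.png')
im=arm.get_image('scene'); crop(im,260,170,180,170,3.5,'s13.png')
E
```

```text
clock: 14.25
position: [673.7, 85.2, 175.3]
ee_rot: [0.885, -0.002, 0.006, -0.465]
contact_force: [1.2, 0.6, 1.9]
gripper_width: 0.0
t 14.25 case TCP [122.7  -1.3 175.3] tip [122.8 -12.1 159.6] F [1.2 0.6 1.9] w 0.0 j [ 0.54  0.62 -0.09  0.54 -1.24 -2.4 ]
[[ 1.     0.01  -0.   ]
 [ 0.006 -0.568  0.823]
 [ 0.008 -0.823 -0.568]]
```

View pics/w13.png

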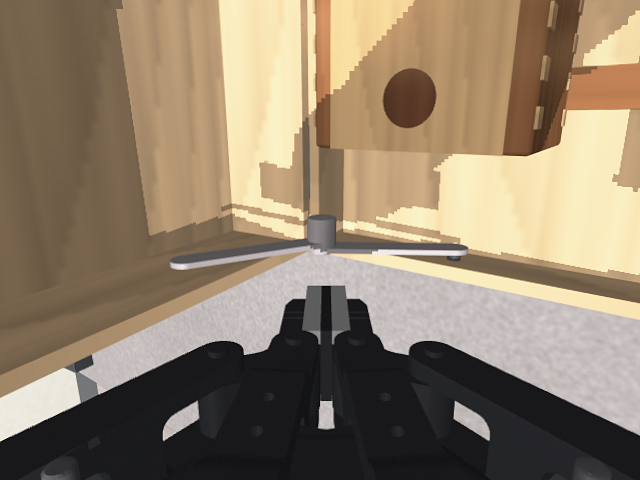

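View pics/s13.png

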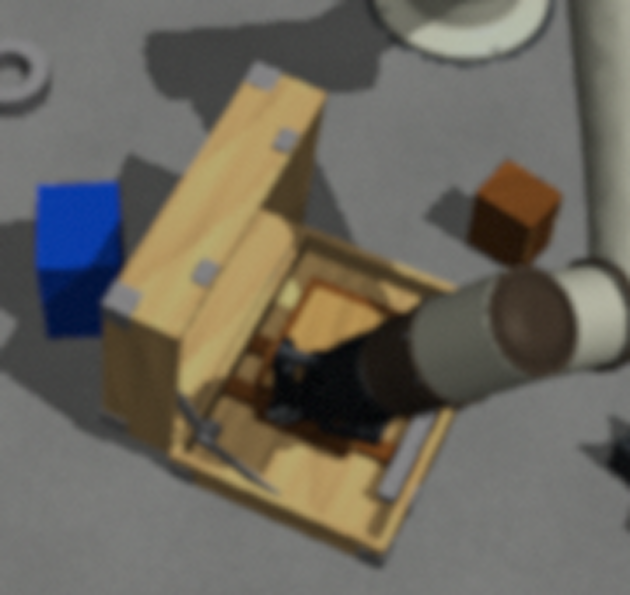

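Run:
```python
from g import *
V=R([0,0,-1],[0,1,0])
to([60,20,420],V); to([0,-225,420],V)
```

```text
target [611.4 107.4 420. ] shift cm [ -5.97 -21.96 -12.19] rot deg [34.7  0.1 -0. ] mm 258.2
target [ 547.6 -136.6  420. ] shift cm [-12.01  -8.   -32.32] rot deg [34.7  0.1 -0. ] mm 354.0
```

```bash
python3 -m inch '[[0,-0.5,-4,-1.6,5,0,0],[0,-1,-8,-3.5,10,0,0],[0,-2,-12,-5.5,17,0,0],[0,-3,-15,-7.5,24,0,0],[0,-4.5,-18.5,-10,31,0,0],[0,-6,-22,-12.2,34.7,0,0],[0,-6,-22,-12.2,34.7,0,0],[0,-12,-8,-32.3,34.7,0,0],[0,-12,-8,-32.3,34.7,0,0],[0,-12,-8,-32.3,34.7,0,0],[0,-12,-8,-32.3,34.7,0,0],[0,-12,-8,-32.3,34.7,0,0],[0,-12,-8,-32.3,34.7,0,0],[0,-12,-8,-32.3,34.7,0,0],[0,-12,-8,-32.3,34.7,0,0],[0,-12,-8,-32.3,34.7,0,0]]'
python3 - <<'E'
from g import *
st(); to([0,-215,240],R([0,0,-1],[0,1,0]))
im=arm.get_image('scene'); crop(im,240,60,220,280,2.1,'s14.png')
im=arm.get_image('wrist'); crop(im,0,0,640,480,1,'w14.png')
E
```

```text
clock: 15.68
position: [547.4, -137.4, 418.1]
ee_rot: [0.708, -0.008, 0.004, -0.706]
contact_force: [-0.6, 0.5, -0.4]
gripper_width: -0.1
t 15.68 case TCP [-2.000e-01 -2.258e+02  4.181e+02] tip [-3.000e-01 -2.258e+02  3.991e+02] F [-0.6  0.5 -0.4] w -0.1 j [ 0.04  0.22  0.18  0.   -1.54 -1.63]
[[ 1.    -0.006  0.001]
 [-0.001 -0.002  1.   ]
 [-0.006 -1.    -0.002]]
target [ 547.8 -126.6  240. ] shift cm [ 0.12 17.81  1.11] rot deg [ 0.1 -0.1 -0.3] mm 178.4
```

View pics/s14.png

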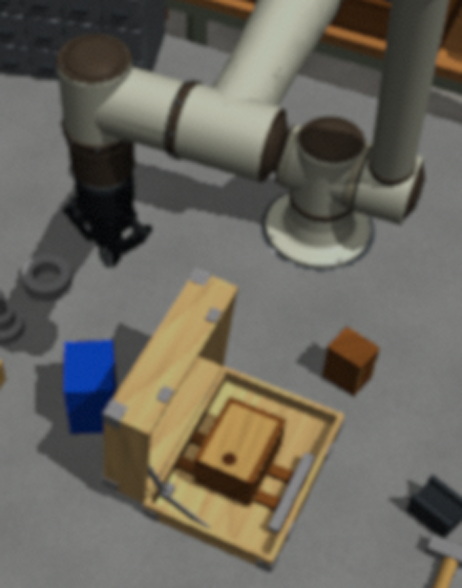

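View pics/w14.png

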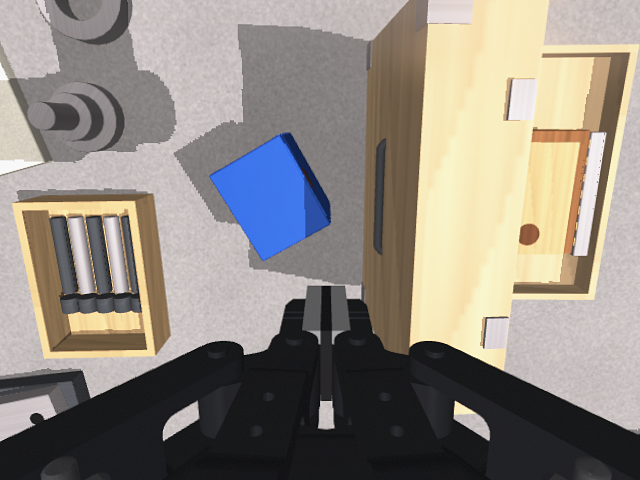

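```bash
python3 -m inch '[[0,0,4,0.5,0,0,0],[0,0,8,0.8,0,0,0],[0,0,12,1,0,0,0],[0,0,16,1,0,0,0],[0,0,17.8,1,0,0,0],[0,0,17.8,1,0,0,0],[0,0,17.8,1,0,0,0]]'
python3 - <<'E'
from g import *
st()
T0=None
for i,th in enumerate(np.arange(1.45,-.01,-.05)):
    c,s=np.cos(th),np.sin(th); print(round(th,2),'tool y,z cm from (y-215,z240):',round(-(40+190*s+72*c+19-240)/10,2),round((-110+190*c-72*s-14.5+215)/10,2))
E
```

```text
clock: 16.37
position: [547.9, -126.4, 241.2]
ee_rot: [0.708, -0.006, 0.003, -0.706]
contact_force: [0.7, 0.3, 0.4]
gripper_width: -0.1
t 16.37 case TCP [ 1.000e-01 -2.147e+02  2.412e+02] tip [  -0.  -214.8  222.2] F [0.7 0.3 0.4] w -0.1 j [ 0.06  0.29 -0.16  0.   -1.13 -1.65]
[[ 1.    -0.005 -0.003]
 [ 0.003 -0.003  1.   ]
 [-0.005 -1.    -0.003]]
1.45 tool y,z cm from (y-215,z240): -1.63 4.19
1.4 tool y,z cm from (y-215,z240): -1.85 5.18
1.35 tool y,z cm from (y-215,z240): -2.02 6.19
1.3 tool y,z cm from (y-215,z240): -2.13 7.19
1.25 tool y,z cm from (y-215,z240): -2.2 8.21
1.2 tool y,z cm from (y-215,z240): -2.22 9.22
1.15 tool y,z cm from (y-215,z240): -2.18 10.24
1.1 tool y,z cm from (y-215,z240): -2.1 11.25
1.05 tool y,z cm from (y-215,z240): -1.96 12.26
1.0 tool y,z cm from (y-215,z240): -1.78 13.26
0.95 tool y,z cm from (y-215,z240): -1.54 14.25
0.9 tool y,z cm from (y-215,z240): -1.26 15.22
0.85 tool y,z cm from (y-215,z240): -0.93 16.18
0.8 tool y,z cm from (y-215,z240): -0.55 17.12
0.75 tool y,z cm from (y-215,z240): -0.12 18.04
0.7 tool y,z cm from (y-215,z240): 0.35 18.94
0.65 tool y,z cm from (y-215,z240): 0.87 19.82
0.6 tool y,z cm from (y-215,z240): 1.43 20.67
0.55 tool y,z cm from (y-215,z240): 2.03 21.48
0.5 tool y,z cm from (y-215,z240): 2.67 22.27
0.45 tool y,z cm from (y-215,z240): 3.35 23.03
0.4 tool y,z cm from (y-215,z240): 4.07 23.75
0.35 tool y,z cm from (y-215,z240): 4.82 24.43
0.3 tool y,z cm from (y-215,z240): 5.61 25.07
0.25 tool y,z cm from (y-215,z240): 6.42 25.68
0.2 tool y,z cm from (y-215,z240): 7.27 26.24
0.15 tool y,z cm from (y-215,z240): 8.14 26.76
0.1 tool y,z cm from (y-215,z240): 9.04 27.24
0.05 tool y,z cm from (y-215,z240): 9.96 27.67
-0.0 tool y,z cm from (y-215,z240): 10.9 28.05
```

```bash
python3 -m inch '[[0,0,-0.8,1.5,0,0,0],[0,0,-1.5,2.8,0,0,0],[0,0,-1.6,3.5,0,0,0],[0,0,-1.6,4.2,0,0,0],[0,0,-1.9,5.2,0,0,0],[0,0,-2,6.2,0,0,0],[0,0,-2.1,7.2,0,0,0],[0,0,-2.2,8.2,0,0,0],[0,0,-2.2,9.2,0,0,0],[0,0,-2.2,10.2,0,0,0],[0,0,-2.1,11.2,0,0,0],[0,0,-2,12.2,0,0,0],[0,0,-2,12.2,0,0,0]]'
python3 - <<'E'
from g import *
st()
im=arm.get_image('scene'); crop(im,240,60,220,280,2.1,'s15.png')
E
```

```text
clock: 17.45
position: [548.8, -3.1, 260.4]
ee_rot: [0.707, -0.006, 0.003, -0.707]
contact_force: [-0.2, -0.0, 0.1]
gripper_width: 0.0
t 17.45 case TCP [ -0.9 -91.5 260.4] tip [ -1.  -91.5 241.4] F [-0.2 -0.   0.1] w 0.0 j [ 0.29  0.25 -0.16 -0.   -1.16 -1.87]
[[ 1.    -0.005 -0.002]
 [ 0.002 -0.001  1.   ]
 [-0.005 -1.    -0.001]]
```

View pics/s15.png

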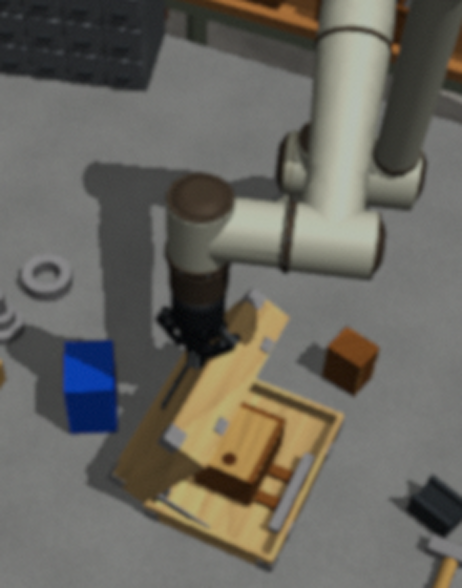

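```bash
python3 -m inch '[[0,0,0.2,1,0,0,0],[0,0,0.4,2,0,0,0],[0,0,0.7,3,0,0,0],[0,0,1.05,3.9,0,0,0],[0,0,1.4,4.9,0,0,0],[0,0,1.85,5.8,0,0,0],[0,0,2.3,6.7,0,0,0],[0,0,2.85,7.5,0,0,0],[0,0,3.4,8.4,0,0,0],[0,0,4,9.2,0,0,0],[0,0,4.65,10,0,0,0],[0,0,5.3,10.8,0,0,0],[0,0,6,11.5,0,0,0],[0,0,6,11.5,0,0,0]]'
python3 - <<'E'
from g import *
st()
im=arm.get_image('scene'); crop(im,240,60,220,280,2.1,'s16.png')
E
```

```text
clock: 18.67
position: [549.9, 110.6, 198.8]
ee_rot: [0.708, -0.007, 0.003, -0.706]
contact_force: [-0.1, 0.4, -0.2]
gripper_width: -0.0
t 18.67 case TCP [ -1.5  22.2 198.8] tip [ -1.7  22.2 179.8] F [-0.1  0.4 -0.2] w -0.0 j [ 0.49  0.32 -0.22 -0.   -1.03 -2.07]
[[ 1.    -0.006 -0.001]
 [ 0.001 -0.003  1.   ]
 [-0.006 -1.    -0.003]]
```

View pics/s16.png

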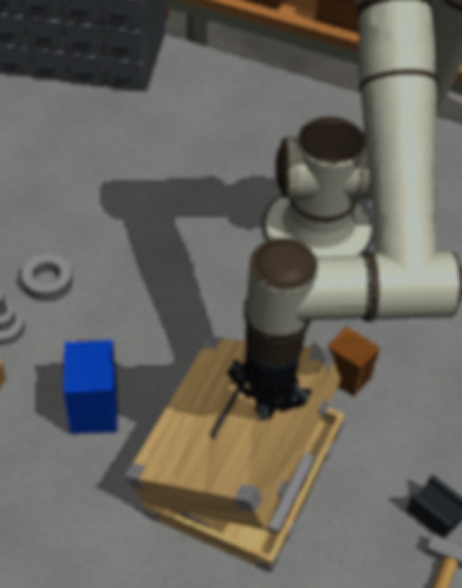

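```bash
python3 -m inch '[[0,0,0.75,0.7,0,0,0],[0,0,1.5,1.3,0,0,0],[0,0,2.3,1.9,0,0,0],[0,0,3.1,2.4,0,0,0],[0,0,3.8,2.8,0,0,0],[0,0,4.4,3.2,0,0,0],[0,0,5,3.5,0,0,0],[0,0,5.6,3.8,0,0,0],[0,0,6.2,4,0,0,0],[0,0,6.7,4.2,0,0,0],[0,0,7,4.2,0,0,0],[0,0,7,4.2,0,0,0]]'
python3 - <<'E'
from g import *
st()
im=arm.get_image('scene'); crop(im,240,60,220,280,2.1,'s17.png')
E
```

```text
clock: 19.72
position: [551.2, 151.5, 131.1]
ee_rot: [0.708, -0.006, 0.004, -0.706]
contact_force: [-1.6, 3.0, 3.4]
gripper_width: -0.3
t 19.72 case TCP [ -0.9  63.2 131.1] tip [ -0.9  63.1 112.1] F [-1.6  3.   3.4] w -0.3 j [ 0.55  0.41 -0.28  0.   -0.88 -2.14]
[[ 1.    -0.003 -0.001]
 [ 0.001 -0.002  1.   ]
 [-0.003 -1.    -0.002]]
```

View pics/s17.png

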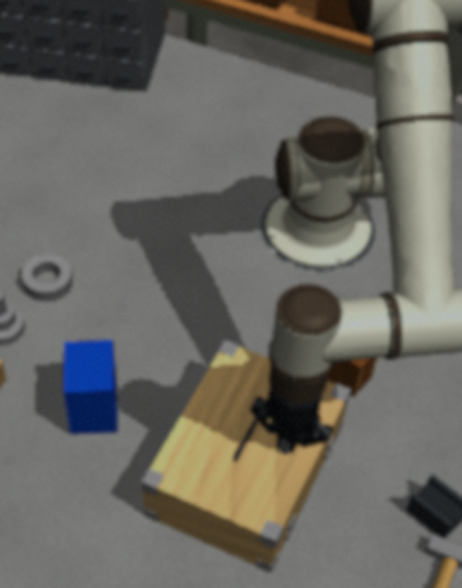

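Tip is at 112 mm, force just building; press gently until firmly stopped.

```bash
python3 -m inch '[[0,0,0.15,0,0,0,0],[0,0,0.3,0,0,0,0],[0,0,0.4,0,0,0,0],[0,0,0.4,0,0,0,0]]'; python3 -m inch '[[0,0,0.15,0,0,0,0],[0,0,0.3,0,0,0,0],[0,0,0.4,0,0,0,0],[0,0,0.4,0,0,0,0]]'
```

```text
clock: 20.1
position: [551.2, 151.6, 130.9]
ee_rot: [0.708, -0.005, 0.004, -0.706]
contact_force: [-8.6, 2.0, 20.8]
gripper_width: 0.3
clock: 20.43
position: [551.3, 151.6, 130.7]
ee_rot: [0.708, -0.004, 0.004, -0.706]
contact_force: [-16.1, 2.6, 39.9]
gripper_width: 0.2
```

```bash
python3 -m inch '[[0,0,-0.8,0,0,0,0],[0,0,-2,0,0,0,0],[0,0,-6,0,0,0,0],[0,0,-10,-3,0,0,0],[0,-4,-14,-6,0,0,0],[0,-8,-18,-10,0,0,0],[0,-8,-20,-14,0,0,0],[0,-8,-20,-18,0,0,0],[0,-8,-20,-22,0,0,0],[0,-8,-20,-26,0,0,0],[0,-8,-20,-30,0,0,0],[0,-8,-20,-30,0,0,0],[0,-8,-20,-30,0,0,0]]'
python3 - <<'E'
from g import *
st()
it=arm.get_image('top').copy(); isc=arm.get_image('scene').copy()
crop(it,0,80,520,260,1.5,'t18full.png')
pts=[lidp(0,x,r,h) for x in(-148,148) for r in (0,220) for h in (0,72)]
for im,p in((it,pt),(isc,ps)):
  for u in proj(p,W(q,pts)): cv2.circle(im,tuple(np.round(u).astype(int)),1,(255,0,0),-1)
crop(it,210,140,150,200,3,'t18.png'); crop(isc,260,170,180,170,3.5,'s18.png')
E
```

```text
clock: 21.52
position: [465.9, -152.2, 323.5]
ee_rot: [0.708, -0.009, 0.006, -0.706]
contact_force: [0.1, -0.2, 0.1]
gripper_width: -0.3
t 21.52 case TCP [ -81.5 -241.8  323.5] tip [ -81.6 -241.9  304.5] F [ 0.1 -0.2  0.1] w -0.3 j [ 0.02  0.11 -0.18  0.   -1.29 -1.61]
[[ 1.    -0.005  0.007]
 [-0.007 -0.003  1.   ]
 [-0.005 -1.    -0.003]]
```

View pics/t18.png

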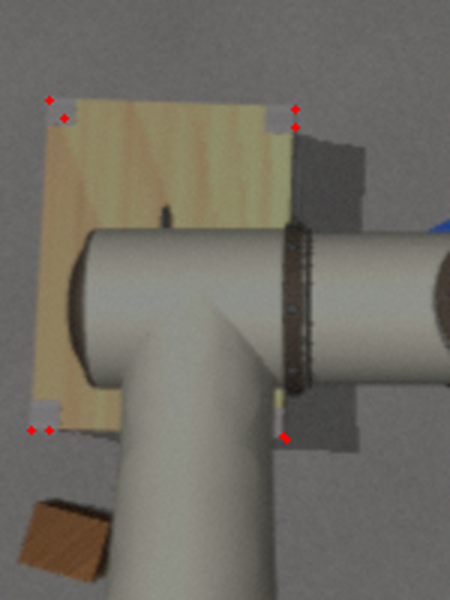

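View pics/s18.png

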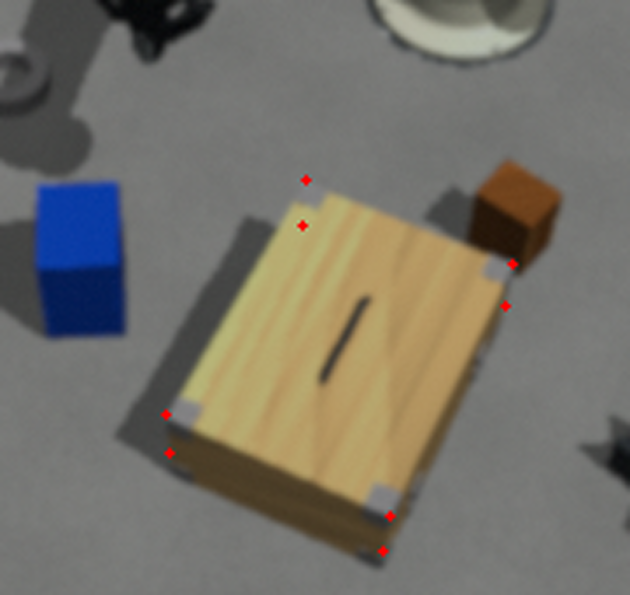

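View pics/t18full.png

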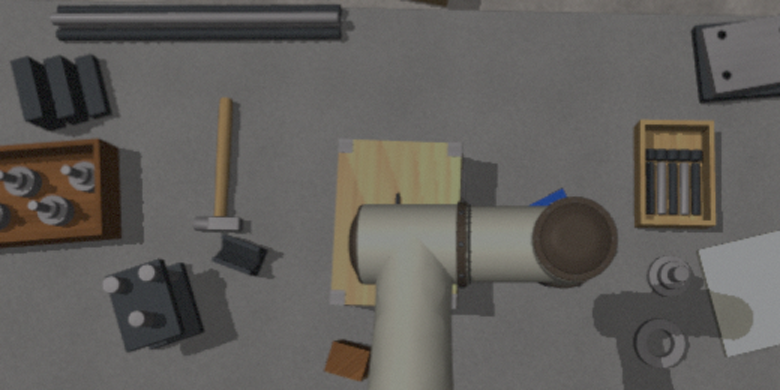

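```bash
python3 -c "
from bench import arm
print(arm.job_done())"
```

```text
the job is handed in; nothing more can be done
None
```

The punch box is packed, the lid is shut, and I handed the job in at about 21.6 s of the 67 s allowed.

**What I did**
- **Lid up:** I raised the lid until its stay locked. The knee lay within a few pixels of its computed locked position in three camera views.
- **Box over:** I slid the box against the nearer bearer, where the force rose to 14 N, and tipped it over by pushing near its top.
- **Lid shut:** I pressed the knee through and lowered the lid slowly with the fingertip, from behind and then from above. It met a firm stop with the tip at about 112 mm.

**What the last checks showed**
- **Box:** it lay flat with its slide-in lid up and its centre about 7 mm beyond the case's middle. It was nearly square to the case. I measured this before shutting the lid; afterwards it could no longer be seen.
- **Lid:** the shut-lid outline laid over both pictures matched to about a pixel. I had no direct reading of the lid angle.
- **Surroundings:** everything on the bench that showed in the pictures looked unmoved, and so did the steel bar when last seen. This was by eye, not measured. The gripper was clear, with almost no force on it.

**What did not go as planned**
- A 30° tool tilt behind the box ran into a joint range limit, so I pushed at about 12° instead.
- Pressing the knee gave a short 19 N sideways contact, probably with the lid rim. The knee stayed folded, at an estimated 2.2 rad.
- The last press to shut the lid reached about 40 N vertically, 43 N in all. The fingertips made that press, so I do not count it against the 40 N limit for the arm and gripper body.

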